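Batch finished heat sinks by weight from the saw's catch tray

ROBOT

A 6-joint arm with a two-finger parallel gripper is mounted at the origin on the work surface. World frame = base frame: x ahead of the robot, y to its left, z up, the work surface at z = 0. Lengths are in m, angles in rad, forces in N, time in s.
With the tool pointing down it reaches from about 0.425 to 0.925 m from the base axis. Payload 12.5 kg.
Tool frame: the origin (TCP) lies on the front face of the gripper's body, between the roots of the fingers; the fingertips stand 73 mm ahead of it and the grasp point (between the pads) lies arm.grip_depth ahead of it (arm.grip_depth is the distance from the TCP to the grasp point, in m); z points along the fingers, y is the line along which they close (so a half turn about z gives the same grasp; the last joint's range is limited). The gripper opens to 85 mm and grips with 20 to 120 N. Pads are 22 mm wide; open, the fingers measure 114 mm over their backs; the gripper's body (76 mm by 85 mm) begins 54 mm behind the grasp point. The pads swing forward as they close: fully open they stand 13 mm farther back than shut.
Start: joints at [-0.106, 0.491, 1.559, -0, 1.092, -0.106], TCP at [0.625, 0, 0.304] pointing down, gripper open.
Joint ranges: [-3.1, 3.1], [-0.84, 2.19], [0.05, 2.79], [-1.13, 4.28], [0.06, 2.93], [-2.69, 2.69]. Speed limits (rad/s): [2.22, 2.22, 2.79, 3.14, 3.14, 3.14].

INTERFACE

Orientations are given as a unit quaternion [w, x, y, z].
In Python, from cell import arm gives the robot as it stands.
- The arm moves only by the tool apply_moves, never from a script. Its argument "commands" is a list that holds one entry, the list of rows, each a list of 6 numbers: the shift along the tool's x, y, z normalised to -1 to 1, where 1 is 0.04 m, then the turn, a rotation vector about the tool's x, y, z normalised to -1 to 1, where 1 is 5 degrees. In form: [[[x, y, z, ax, ay, az], ...]]. A call has 1 to 10 rows; each row shifts and turns the commanded pose from where the row before left it, along the tool's axes as they then stand; what a row does not reach is not made up. A row lasts 1/12 s, in which the tool goes at most 41.7 mm and 7.16 degrees, less where a joint would pass 70% of its speed; a pose out of reach is approached as far as the arm can. A call with a number of a shift or a turn outside -1 to 1 is refused whole. A call with a gripper value outside its range is refused whole. "claw" is the opening, from -1 (shut) to 1 (fully open), set as the call begins (left out, the last holds). The fingers move at their own pace and stop on an object; the grip force is fixed at half the most. Time passes only in rows, so rows that do not move let the fingers close. It gives the time, the measured TCP pose, the force, the opening and the grip force at its end, in the units of the state.
- arm.get_state(): the state, without advancing time (a new reading comes with each control period).
- arm.read_camera(name): name is "scene" or "side" or "wrist"; returns the picture (420x560x3 uint8, red, green, blue); there is no depth.
- arm.get_calibration(name): a dict with "fx", "fy", "cx", "cy" (pixels), "k1" (the pictures are not rectified: a ray, as slopes to the right and down, at radius r is drawn at 1 + k1 r^2 times it, then the intrinsics apply), "rvec" (rotation vector, rad) and "tvec" (3), from world to camera coordinates, as OpenCV has them. Camera axes: x right, y down, z forward; pixel columns grow to the right and rows downward; lengths in m; the calibration is good to about 2 mm. A picture is of the moment at which its call begins: read the wrist's pose just before it. get_calibration takes no time and is no camera call; for the wrist camera it gives the pose at the moment of the call.
- arm.finish_job(): hands the job in; it is judged then, once.
The state is a dict: "t": time; "q": joint angles; "qvel": joint speeds; "joint_torque": joint torques, N m; "tcp_pos": TCP position; "eef_rot": TCP orientation; "wrist_force": force on the tool from outside, world axes, zero at the start; "wrist_torque": the same for the moment, N m; "grip_width": finger opening in m; "grasp_force": force on a finger pad.
Only numpy, scipy, OpenCV 4.12 (cv2) and the standard library are available. Lean on these libraries where they do the work, as an engineer would, in place of code of your own. Each camera call takes 0.05 s, during which the arm holds its last target. There are 200 camera calls.

TASK

Swing the gate of the saw's catch tray wide open and slide finished (finned) heat sinks over the lip into the tote on the spring scale until the scale's pointer rests between its two marks, then swing the gate shut again. Slide the heat sinks, do not pick them up; the plain offcut and the heat sinks not needed stay on the tray, the carton stays in the tote, and everything on the table stays where it is.

Things in the scene. Friction and masses are not known exactly. Their poses are not given: they have to be found in the camera images.
- gate (a joint): swing gate across the open end (mouth) of the raised steel catch tray: a flat bar 197 long, 5 thick, its top 25 above the tray floor, turning about an upright hinge. 0 = shut across the mouth, grows to 1.7 rad as its free end swings out over the tote; it stays where it is left.
- gate_hinge (a point): point on the gate's upright hinge axis, at tray floor height; axes as tray_floor. The gate when shut runs from here along -x of tray_floor.
- gate_post (a point): top of the upright round post (14 across) at the gate's free end, 190 from the hinge axis; the post stands up to 70 above the tray floor, bare above 25.
- tray_floor (a point): centre of the raised catch tray's inner floor, 140 above the table. y: along the tray to its mouth, x: across, z: up. Inside 200 (x) by 220 (y); side and rear walls 30 high, 5 thick; only the gate at the mouth. The saw housing (300 above the table) has its face at y = -195; its sloping chute ends over the rear wall, y = -115.
- tray_lip (a point): middle of the tray floor's edge at the mouth, 110 along y from tray_floor; axes as tray_floor. What is pushed over it drops into the tote.
- pan (a joint): how far the sprung scale pan with the tote has sunk, in m: 0 = empty tote, grows downward to 0.058 at most. One heat sink sinks it about 0.010. The pointer is level with the upper mark at 0.035 and with the lower mark at 0.048.
- tote_in (a point): centre of the inner floor of the grey plastic tote, an open box 220 (x) by 170 (y) by 50 high, walls 5 thick, fixed on the sprung pan under the tray's lip; moves down with the pan. Axes nearly as tray_floor.
- pointer (a point): tip of the black pointer, a thin bar 45 above the tote's underside that slides beside the white upright plate at the tote's far end
- mark_high (a point): the upper of the two black marks on the white plate (4 thick bars, centres 13 apart)
- mark_low (a point): the lower black mark on the white plate
- sink0: finished heat sink: aluminium block with upright fins, 42 (x) x 36 (y) x 28 high, about 90 g; origin at the centre of its underside. All four are alike, lying on the tray at the start.
- sink1: finished heat sink: aluminium block with upright fins, 42 (x) x 36 (y) x 28 high, about 90 g; origin at the centre of its underside. All four are alike, lying on the tray at the start.
- sink2: finished heat sink: aluminium block with upright fins, 42 (x) x 36 (y) x 28 high, about 90 g; origin at the centre of its underside. All four are alike, lying on the tray at the start.
- sink3: finished heat sink: aluminium block with upright fins, 42 (x) x 36 (y) x 28 high, about 90 g; origin at the centre of its underside. All four are alike, lying on the tray at the start.
- offcut: plain solid aluminium offcut without fins, 48 (x) x 30 (y) x 18 high, lying among the heat sinks; origin at the centre of its underside
- carton: closed cardboard carton 60 x 60 x 45 high of unknown weight, already in the tote; origin at the centre of its underside
- meter: hand multimeter, black, 140 x 75 x 32, on the table (mm); stays where it is; origin at its underside
- driver: screwdriver lying flat, on the table (mm); stays where it is; origin at its underside
- spool: small empty reel standing on end, 60 across, 42 tall, on the table (mm); stays where it is; origin at its underside
- flux: small amber bottle, 44 across, 100 tall, upright, on the table (mm); stays where it is; origin at its underside
- spanner: steel spanner lying flat, on the table (mm); stays where it is; origin at its underside
Not all that is in view belongs to the job. Of the things shaped like the carton, the cardboard one is meant.

How it is judged:
On the way, in this order (a step that is already met when the one before it is completed fails the run):
1. the gate is swung open (over 1.1 rad) (value of joint gate above 1.1 rad), for 0.1 s.
2. the pointer rests between the two marks (value of joint pan between 0.035 and 0.048 m and velocity of joint pan between -0.01 and 0.01 m/s), for 0.3 s.
At the end, for the whole second after the job is handed in: The pan is at rest, sunk 0.035 to 0.048 m (pointer between the marks); the gate is shut to within 0.15 rad; every heat sink lies at rest in the tote or on the tray; the offcut lies on the tray and the carton in the tote (all of step 2 and value of joint gate below 0.15 rad and x of offcut in the frame of tray_floor between -0.105 and 0.105 m and y of offcut in the frame of tray_floor between -0.115 and 0.11 m and z of offcut in the frame of tray_floor between -0.006 and 0.045 m and x of carton in the frame of tote_in between -0.108 and 0.108 m and y of carton in the frame of tote_in between -0.085 and 0.083 m and z of carton in the frame of tote_in between -0.01 and 0.075 m and ((x of sink0 in the frame of tote_in between -0.108 and 0.108 m and y of sink0 in the frame of tote_in between -0.085 and 0.083 m and z of sink0 in the frame of tote_in between -0.01 and 0.075 m) or (x of sink0 in the frame of tray_floor between -0.105 and 0.105 m and y of sink0 in the frame of tray_floor between -0.115 and 0.11 m and z of sink0 in the frame of tray_floor between -0.006 and 0.045 m)) and ((x of sink1 in the frame of tote_in between -0.108 and 0.108 m and y of sink1 in the frame of tote_in between -0.085 and 0.083 m and z of sink1 in the frame of tote_in between -0.01 and 0.075 m) or (x of sink1 in the frame of tray_floor between -0.105 and 0.105 m and y of sink1 in the frame of tray_floor between -0.115 and 0.11 m and z of sink1 in the frame of tray_floor between -0.006 and 0.045 m)) and ((x of sink2 in the frame of tote_in between -0.108 and 0.108 m and y of sink2 in the frame of tote_in between -0.085 and 0.083 m and z of sink2 in the frame of tote_in between -0.01 and 0.075 m) or (x of sink2 in the frame of tray_floor between -0.105 and 0.105 m and y of sink2 in the frame of tray_floor between -0.115 and 0.11 m and z of sink2 in the frame of tray_floor between -0.006 and 0.045 m)) and ((x of sink3 in the frame of tote_in between -0.108 and 0.108 m and y of sink3 in the frame of tote_in between -0.085 and 0.083 m and z of sink3 in the frame of tote_in between -0.01 and 0.075 m) or (x of sink3 in the frame of tray_floor between -0.105 and 0.105 m and y of sink3 in the frame of tray_floor between -0.115 and 0.11 m and z of sink3 in the frame of tray_floor between -0.006 and 0.045 m)) and linear speed of each of sink0, sink1, sink2, sink3 below 0.03 m/s); the robot touches nothing.
It fails at once if a heat sink is lifted (underside over 45 mm above the tray floor) (z of any of sink0, sink1, sink2, sink3 in the frame of tray_floor above 0.045 m).
It fails at once if a thing on the table is moved more than 40 mm (distance of any of meter, driver, spool, flux, spanner from where it was at the start of the episode above 0.04 m).
It also fails if it takes over 64 s, if anything falls off the work surface, if the arm or the gripper's body presses on something with over 40 N, if the wrist force passes 120 N, or if a joint passes its speed limit or range.

## Working session

There is one attempt and no reset: what is moved stays moved. The work goes in short steps, Python scripts to look and compute and a tool call to move; the robot and the scene stay as the last step left them, time stands still between calls to the robot, and variables do not carry over. Pictures are saved under pics/ and viewed, at most 13 in all, crops included, and the job is handed in when it is done.

Besides the shell and the picture viewer there is one more tool, called after ">>>" as a command line: name --argument value ..., lists and objects as JSON in quotes. apply_moves: Moves the arm, as the interface text tells. Scaled input: -1 to 1 covers 0.04 m each way for a shift and 5 degrees each way for a turn. Its arguments: {"type":"object","properties":{"commands":{"type":"array","items":{"type":"array","items":{"type":"array","items":{"type":"number"}}}},"claw":{"type":"number"}},"required":["commands"]}

```bash
mkdir -p pics; cat > h.py <<'E'
import numpy as np, cv2
from cell import arm
def snap(n,f=None):
    im=arm.read_camera(n)
    if f: cv2.imwrite('pics/'+f,im[:,:,::-1])
    return im
def cal(n):
    c=arm.get_calibration(n); R=cv2.Rodrigues(np.array(c['rvec'],float))[0]; return c,R,np.array(c['tvec'],float).ravel()
def ray(n,u,v,C=None):
    c,R,t=C or cal(n)
    xd,yd=(u-c['cx'])/c['fx'],(v-c['cy'])/c['fy']; x,y=xd,yd
    for _ in range(20):
        s=1+c['k1']*(x*x+y*y); x,y=xd/s,yd/s
    return -R.T@t, R.T@np.array([x,y,1.])
def plane(n,u,v,z,C=None):
    o,d=ray(n,u,v,C); return o+d*(z-o[2])/d[2]
def proj(n,P,C=None):
    c,R,t=C or cal(n); p=R@np.asarray(P,float)+t; x,y=p[:2]/p[2]; s=1+c['k1']*(x*x+y*y)
    return np.array([c['fx']*x*s+c['cx'],c['fy']*y*s+c['cy']])
def tri(a,ua,b,ub):
    o1,d1=ray(a,*ua);o2,d2=ray(b,*ub)
    s=np.linalg.lstsq(np.c_[d1,-d2],o2-o1,rcond=None)[0]
    p,q=o1+d1*s[0],o2+d2*s[1]; return (p+q)/2,np.linalg.norm(p-q)
E
python3 - <<'E'
from h import *
s=arm.get_state();print(s['t'],s['tcp_pos'],s['eef_rot'],arm.grip_depth)
for n in('scene','side','wrist'):
    im=snap(n,n+'0.png');c,R,t=cal(n);print(n,-R.T@t,R[2],c['fx'],c['k1'])
a=cv2.imread('pics/scene0.png');b=cv2.imread('pics/side0.png')
E
```

```text
0.0 [6.24848211e-01 5.75609968e-06 3.03323248e-01] [-4.40065920e-04  7.07121603e-01  7.07091736e-01 -3.48987417e-04] 0.0539
scene [1.08999267 0.16401805 1.12397232] [-0.50248459 -0.01200262 -0.86450285] 444.0064806976801 -0.028092057027643186
side [ 0.3315482  -0.68999992  0.79458547] [ 0.19693763  0.78248806 -0.59070128] 523.3301564367235 -0.20220786159400314
wrist [0.62495273 0.07112791 0.37381732] [-1.61420780e-04 -2.78500346e-01 -9.60436115e-01] 350.9855836926554 -0.04097561222437739
```

View pics/scene0.png

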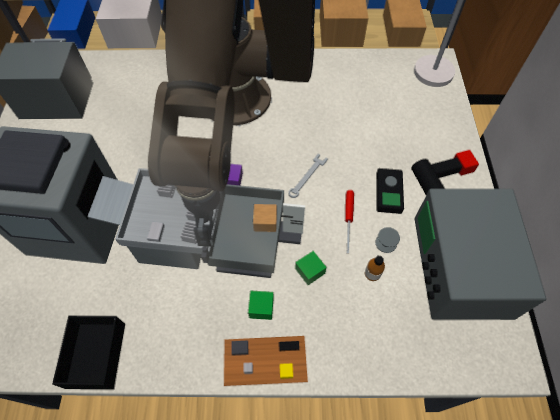

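View pics/side0.png

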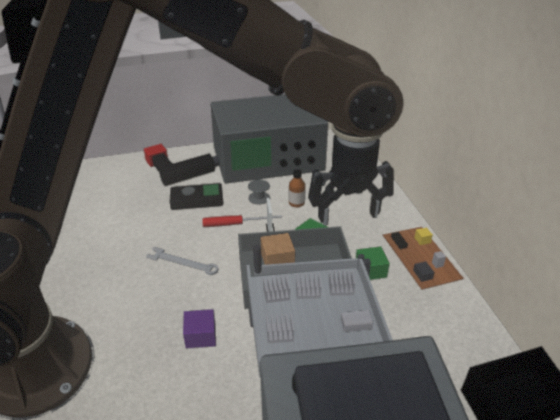

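View pics/wrist0.png

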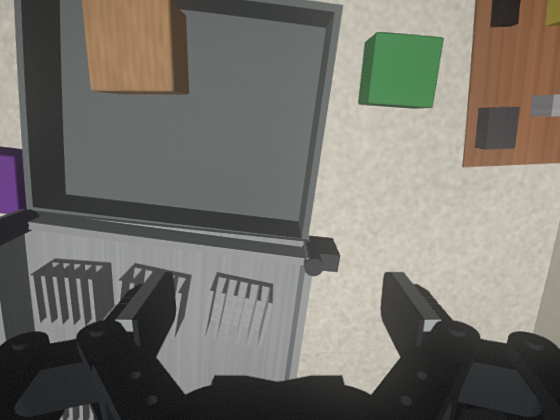

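Scene view: tray around (165,215), tote (248,230), carton (264,217), pointer plate (292,222). Side view: four finned sinks at (277,288), (308,286), (342,283) and (281,328), with the plain offcut at (357,320). The green, purple and black blocks are distractors. Wrist view: hinge block or post near (318,255), gate bar running left from it.

```bash
python3 - <<'E'
import cv2,numpy as np
a=cv2.imread('pics/side0.png')[220:370,230:410];b=cv2.imread('pics/scene0.png')[160:280,100:320]
a=cv2.resize(a,None,fx=3.3,fy=3.3,interpolation=cv2.INTER_CUBIC)[:, :594]
b=cv2.resize(b,None,fx=3.6,fy=3.6,interpolation=cv2.INTER_CUBIC)
cv2.imwrite('pics/a.png',a);cv2.imwrite('pics/b.png',b);print(a.shape,b.shape)
E
```

```text
(495, 594, 3) (432, 792, 3)
```

View pics/a.png

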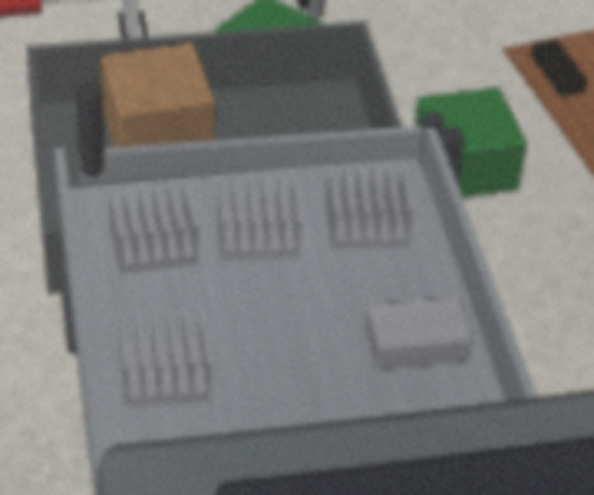

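View pics/b.png

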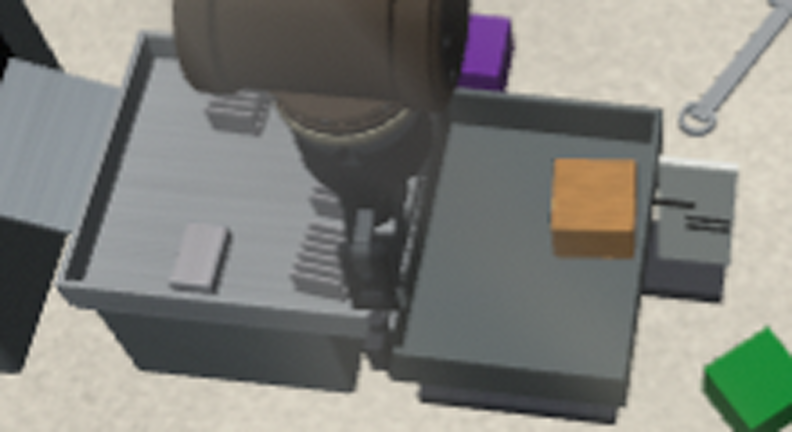

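Crops: three sinks in a row by the gate, one at the rear left, the offcut rear right. The gate post is the dark upright at side px (257,244), the hinge at side px (361,256). The scale pointer sits above the two marks in the scene crop.

```bash
python3 - <<'E'
from h import *
np.set_printoptions(precision=4,suppress=True)
A=lambda x,y:(230+x/3.3,220+y/3.3)
B=lambda x,y:(100+x/3.6,160+y/3.6)
print('post',plane('side',*A(91,80),.21))
print('hinge side',plane('side',*A(432,116),.165),plane('side',*A(432,116),.17))
for p in [(138,34),(62,288),(372,318)]: print('scene wall top',plane('scene',*B(*p),.17))
for p in [(60,150),(430,130),(530,395),(98,450)]: print('side wall top',plane('side',*A(*p),.17))
# sinks front-bottom-edge (near, -y) corners at z=.14
for n,l in dict(s_l=[(123,271),(197,263)],s_m=[(222,258),(298,254)],s_r=[(333,246),(408,240)],s_rear=[(127,404),(209,397)]).items():
    print(n,*[plane('side',*A(*p),.14) for p in l])
print('off top',*[plane('side',*A(*p),.158) for p in[(370,308),(462,298),(470,345),(382,352)]])
# tote rim, pts from wrist
C=cal('wrist')
for p in [(342,5),(303,237),(30,210),(17,0)]: print('wrist tote rim?',plane('wrist',*p,.12,C),plane('wrist',*p,.10,C))
print('hingew',plane('wrist',315,262,.165,C))
print('carton top', plane('side',*A(102,58),.13),plane('scene',*B(555,160),.13),[tri('side',A(*a),'scene',B(*b)) for a,b in [((102,58),(555,158)),((190,45),(635,158)),((212,95),(635,235)) ]])
print('ptr/marks', plane('scene',*B(690,204),.12),plane('scene',*B(707,219),.1),plane('scene',*B(707,227),.1))
E
```

```text
post [0.4628 0.0097 0.21  ]
hinge side [ 0.6521 -0.0136  0.165 ] [ 0.6495 -0.019   0.17  ]
scene wall top [ 0.4187 -0.2149  0.17  ]
scene wall top [ 0.6251 -0.2324  0.17  ]
scene wall top [ 0.6466 -0.0226  0.17  ]
side wall top [0.4432 0.003  0.17  ]
side wall top [ 0.6442 -0.0299  0.17  ]
side wall top [ 0.6233 -0.2205  0.17  ]
side wall top [ 0.4203 -0.2016  0.17  ]
s_l [ 0.4623 -0.0653  0.14  ] [ 0.5015 -0.0688  0.14  ]
s_m [ 0.5153 -0.0684  0.14  ] [ 0.5552 -0.0754  0.14  ]
s_r [ 0.5752 -0.0742  0.14  ] [ 0.6158 -0.08    0.14  ]
s_rear [ 0.4442 -0.1538  0.14  ] [ 0.4841 -0.159   0.14  ]
off top [ 0.5729 -0.1376  0.158 ] [ 0.6203 -0.143   0.158 ] [ 0.6126 -0.1738  0.158 ] [ 0.569 -0.167  0.158]
wrist tote rim? [0.6667 0.1396 0.12  ] [0.67  0.145 0.1  ]
wrist tote rim? [ 0.6442 -0.0204  0.12  ] [ 0.6457 -0.0276  0.1   ]
wrist tote rim? [0.435  0.0012 0.12  ] [ 0.42   -0.0043  0.1   ]
wrist tote rim? [0.4521 0.1456 0.12  ] [0.4384 0.1515 0.1   ]
hingew [ 0.6489 -0.0213  0.165 ]
carton top [0.4917 0.1247 0.13  ] [0.5024 0.0911 0.13  ] [(array([0.4964, 0.0974, 0.1427]), np.float64(0.02337296856966038)), (array([0.5301, 0.1365, 0.1405]), np.float64(0.04734047069503269)), (array([0.5538, 0.1407, 0.085 ]), np.float64(0.029486592941851075))]
ptr/marks [0.5332 0.1885 0.12  ] [0.5346 0.2013 0.1   ] [0.5412 0.2011 0.1   ]
```

Candidates for the thing to push: gate post, the dark upright at side (257,244); hinge knob at side (361,256); saw, black and green blocks (not relevant). By the description the post is the tall free-end upright on the robot side, ~190 mm from the hinge. Measured distance is 0.189 m, which fits. I'll move over it for a close check.

>>> apply_moves --commands '[[[-0.3,-0.75,0,0,0,0],[-0.3,-0.75,0,0,0,0],[-0.3,-0.75,0,0,0,0],[-0.3,-0.75,0,0,0,0],[0,0,0,0,0,0.65],[0,0,0,0,0,0.65],[0,0,0,0,0,0],[0,0,0,0,0,0]]]' --claw -1

```text
t: 0.82
tcp_pos: [0.5051, -0.048, 0.3039]
eef_rot: [0.0, 0.746, 0.666, 0.0]
wrist_force: [-0.3, -0.1, 0.4]
grip_width: -0.0
grasp_force: 0.0
```

```bash
python3 - <<'E'
from h import *
im=snap('wrist','w1.png');snap('scene','sc1.png');snap('side','sd1.png')
C=cal('wrist');import pickle;pickle.dump(C,open('w1.pkl','wb'))
s=arm.get_state();print(s['t'],s['tcp_pos'],s['eef_rot'],s['wrist_force'])
E
```

```text
0.9667 [ 0.5051756  -0.04784809  0.30373806] [-8.49995576e-05  7.45488008e-01  6.66519032e-01 -6.04146056e-05] [-0.0528988   0.43032471 -0.45823676]
```

View pics/w1.png

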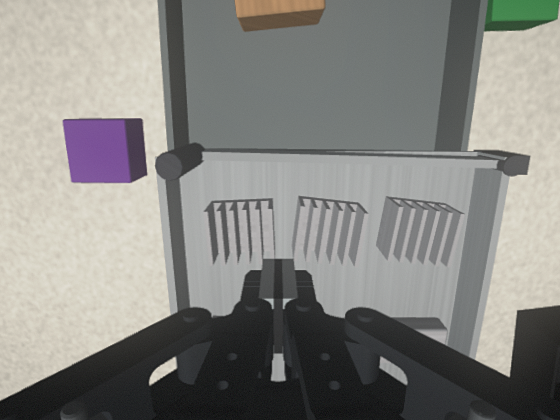

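Wrist close-up: post top at (169,165), gate bar running right to the hinge at (515,162). The three front sinks have fin tops along row ~200 and rear ends ~262. The gripper is aligned with the tray.

```bash
python3 - <<'E'
from h import *
import pickle
np.set_printoptions(precision=4,suppress=True)
C=pickle.load(open('w1.pkl','rb'))
P=plane('wrist',169,165,.21,C);H=plane('wrist',515,162,.17,C)
print(P,H,np.linalg.norm((P-H)[:2]))
print('tip',plane('wrist',280,262,.231,C),)
ey=np.array([.113,.9936]);ex=np.array([.9936,-.113])
H=P[:2]+ex*.19
f=lambda p:np.array([(p[:2]-H)@ex,(p[:2]-H)@ey])
print('H',H)
for p,z in [((205,208),.168),((273,200),.168),((300,197),.168),((367,212),.168),((388,198),.168),((463,214),.168),((203,150),.165),((480,152),.165),((180,150),.12),((470,150),.12),((480,153),.165)]: print(p,f(plane('wrist',*p,z,C)))
for n,l in dict(s_l=[(123,271),(197,263)],s_m=[(222,258),(298,254)],s_r=[(333,246),(408,240)],s_rear=[(127,404),(209,397)]).items():
    print(n,*[f(plane('side',230+p[0]/3.3,220+p[1]/3.3,.14)) for p in l])
print(f(arm.get_state()['tcp_pos']))
E
```

```text
[0.4597 0.0053 0.21  ] [ 0.6497 -0.0195  0.17  ] 0.19156360257300067
tip [ 0.507  -0.0402  0.231 ]
H [ 0.6485 -0.0161]
(205, 208) [-0.1832 -0.0322]
(273, 200) [-0.1418 -0.0272]
(300, 197) [-0.1255 -0.0253]
(367, 212) [-0.0843 -0.0347]
(388, 198) [-0.0721 -0.0258]
(463, 214) [-0.0243 -0.0359]
(203, 150) [-0.1831  0.0024]
(480, 152) [-0.0178  0.0019]
(180, 150) [-0.2091 -0.002 ]
(470, 150) [ 0.0006 -0.0014]
(480, 153) [-0.0177  0.0013]
s_l [-0.1795 -0.0698] [-0.1401 -0.069 ]
s_m [-0.1265 -0.067 ] [-0.086  -0.0694]
s_r [-0.0663 -0.066 ] [-0.0253 -0.0671]
s_rear [-0.1874 -0.1598] [-0.1473 -0.1605]
[-0.1389 -0.0477]
```

>>> apply_moves --commands '[[[0,-0.6,0.67,0,0,0],[0,-0.6,0.67,0,0,0],[0,0,0,0,0,0.1],[0.32,-0.05,0,0,0,0],[0.32,-0.05,0,0,0,0],[0,0,0,0,0,0]]]'

```text
t: 1.47
tcp_pos: [0.4566, -0.0154, 0.2503]
eef_rot: [-0.0, 0.748, 0.663, -0.0]
wrist_force: [0.2, -0.9, -0.1]
grip_width: -0.0003
grasp_force: 0.0
```

>>> apply_moves --commands '[[[0.4,0,0,0,0,0],[0.4,0,0,0,0,0],[0.71,0.09,0,0,0,0],[0.69,0.19,0,0,0,0],[0.66,0.29,0,0,0,0],[0.6,0.39,0,0,0,0],[0.54,0.47,0,0,0,0],[0.46,0.55,0,0,0,0],[0.38,0.61,0,0,0,0],[0.28,0.66,0,0,0,0]]]'

```text
t: 2.3
tcp_pos: [0.6116, 0.172, 0.2503]
eef_rot: [-0.0, 0.748, 0.663, -0.0]
wrist_force: [-0.8, -0.3, 0.6]
grip_width: 0.0002
grasp_force: 0.3
```

>>> apply_moves --commands '[[[0.14,0.6,0,0,0,0],[0,0,0,0,0,0],[0,-0.3,0,0,0,0],[0,-0.3,-0.5,0,0,0],[0,0,-0.5,0,0,0],[0,0,0,0,0,0]]]'

```text
t: 2.8
tcp_pos: [0.6116, 0.1763, 0.294]
eef_rot: [0.001, 0.749, 0.663, 0.002]
wrist_force: [0.4, -0.6, 0.8]
grip_width: 0.0001
grasp_force: 0.0
```

```bash
python3 - <<'E'
from h import *
s=arm.get_state();print(s['t'],s['tcp_pos'],s['wrist_force'])
a=snap('wrist','w2.png');b=snap('side','sd2.png');c=snap('scene','sc2.png')
A=cv2.resize(a[:,:,::-1],(400,300));Bb=cv2.resize(b[200:360,220:420,::-1],(375,300))
D=cv2.resize(c[160:280,100:320,::-1],(550,300),interpolation=cv2.INTER_CUBIC)
m=np.zeros((600,775,3),np.uint8);m[:300,:400]=A;m[:300,400:]=Bb;m[300:,:550]=D;cv2.imwrite('pics/m2.png',m)
E
```

```text
2.8 [0.61156182 0.17631114 0.29398732] [ 0.40974659 -0.56989972  0.79797225]
```

View pics/m2.png

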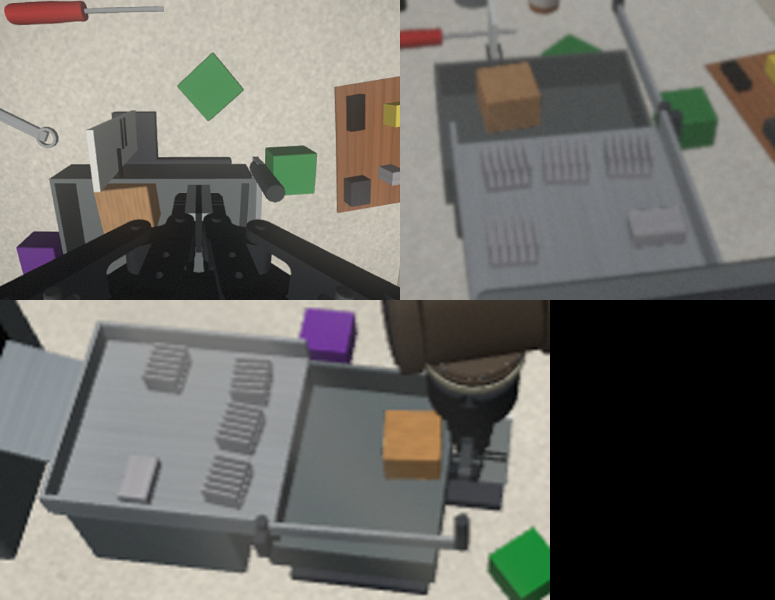

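The gate is open to about 1.5 rad, along the right side, and the tray is unchanged. Next I move behind the left front sink.

>>> apply_moves --commands '[[[-0.87,-0.32,0,0,0,0],[-0.87,-0.32,0,0,0,0],[-0.87,-0.32,0,0,0,0],[-0.87,-0.32,0,0,0,0],[-0.87,-0.32,0,0,0,0],[-0.87,-0.32,0,0,0,0],[-0.87,-0.32,0,0,0,0],[-0.87,-0.32,0,0,0,0],[0,0,0,0,0,0],[0,0,0,0,0,0]]]'

```text
t: 3.78
tcp_pos: [0.4749, -0.089, 0.2897]
eef_rot: [-0.001, 0.75, 0.661, -0.0]
wrist_force: [0.2, 0.3, 0.1]
grip_width: -0.0001
grasp_force: 0.0
```

```bash
cat >> h.py <<'E'
H=np.array([.6485,-.0161]);ey=np.array([.113,.9936]);ex=np.array([.9936,-.113])
f=lambda p:np.array([(p[:2]-H)@ex,(p[:2]-H)@ey])
E
python3 - <<'E'
from h import *
s=arm.get_state();print(s['t'],f(s['tcp_pos']),s['tcp_pos'][2])
E
```

```text
3.7833 [-0.16429487 -0.09206663] 0.28970035363373026
```

>>> apply_moves --commands '[[[0,0.08,0.86,0,0,0],[0,0,0.86,0,0,0],[0,0,0,0,0,0],[0.25,0,0,0,0,0],[0.3,0,0,0,0,0],[0.3,0,0,0,0,0],[0.3,0,0,0,0,0],[0.3,0,0,0,0,0],[0.35,0,0,0,0,0],[0.35,0,0,0,0,0]]]'

```text
t: 4.62
tcp_pos: [0.4894, -0.0008, 0.2223]
eef_rot: [0.001, 0.749, 0.663, 0.0]
wrist_force: [0.8, 0.5, 0.3]
grip_width: -0.0003
grasp_force: 0.0
```

>>> apply_moves --commands '[[[0.35,0,0,0,0,0],[0.1,0,0,0,0,0],[0,0,0,0,0,0],[0,0,-0.4,0,0,0],[-0.3,0,-0.5,0,0,0],[-0.8,0.2,-0.1,0,0,0],[-0.8,0.5,0,0,0,0],[-0.5,0.5,0,0,0,0],[0,0,0,0,0,0]]]'

```text
t: 5.37
tcp_pos: [0.5296, -0.0898, 0.2621]
eef_rot: [0.002, 0.75, 0.661, 0.001]
wrist_force: [-0.3, 0.7, -1.6]
grip_width: -0.0001
grasp_force: 0.0
```

```bash
python3 - <<'E'
from h import *
s=arm.get_state();print(s['t'],f(s['tcp_pos']),s['tcp_pos'][2])
a=snap('wrist');b=snap('side','sd3.png');c=snap('scene','sc3.png')
def z(i,k,w,h): return cv2.resize(i,(w,h),interpolation=cv2.INTER_CUBIC)[:,:,::-1]
m=np.zeros((600,790,3),np.uint8);m[:300,:400]=z(a,0,400,300);m[:300,400:790]=z(b[200:360,220:428],0,390,300)
m[300:,:]=z(c[190:266,170:330],0,790,300)
m[300:,:395]=z(c[180:270,190:308],0,395,300);m[300:,395:]=z(c[205:250,265:324],0,395,300)
cv2.imwrite('pics/m3.png',m)
E
```

```text
5.3667 [-0.10981556 -0.08667388] 0.2620673460989935
```

View pics/m3.png

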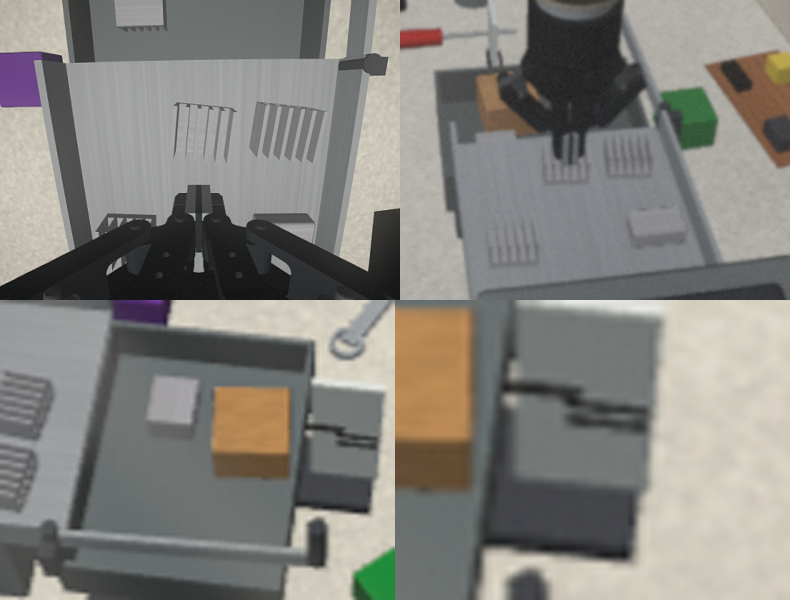

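Sink 1 is in the tote, at (172,405) in the mosaic. The pointer (545,388) is about 12 mm above the upper mark (607,407), so the pan is ≈0.023. Middle sink next.

>>> apply_moves --commands '[[[-0.1,0.1,0.5,0,0,0],[0,0,0.5,0,0,0],[0,0,0,0,0,0],[0.25,0,0,0,0,0],[0.3,0,0,0,0,0],[0.3,0,0,0,0,0],[0.3,0,0,0,0,0],[0.3,0,0,0,0,0],[0.35,0,0,0,0,0],[0.35,0,0,0,0,0]]]'

```text
t: 6.35
tcp_pos: [0.5414, -0.0031, 0.222]
eef_rot: [0.0, 0.749, 0.663, 0.0]
wrist_force: [-0.9, 0.4, 0.4]
grip_width: 0.0
grasp_force: 0.0
```

>>> apply_moves --commands '[[[0.35,0,0,0,0,0],[0.1,0,0,0,0,0],[0,0,0,0,0,0],[0,0,-0.4,0,0,0],[-0.3,0,-0.5,0,0,0],[-0.8,0.3,-0.1,0,0,0],[-0.8,0.5,0,0,0,0],[-0.6,0.6,0,0,0,0],[0,0,0,0,0,0]]]'

```text
t: 7.1
tcp_pos: [0.5893, -0.0979, 0.2618]
eef_rot: [0.002, 0.75, 0.661, 0.001]
wrist_force: [-0.9, 0.2, -0.3]
grip_width: -0.0001
grasp_force: 0.0
```

```bash
python3 - <<'E'
from h import *
s=arm.get_state();print(s['t'],f(s['tcp_pos']),s['tcp_pos'][2])
a=snap('wrist');b=snap('side','sd4.png');c=snap('scene','sc4.png')
def z(i,k,w,h): return cv2.resize(i,(w,h),interpolation=cv2.INTER_CUBIC)[:,:,::-1]
m=np.zeros((600,790,3),np.uint8);m[:300,:400]=z(a,0,400,300);m[:300,400:790]=z(b[200:360,220:428],0,390,300)
m[300:,:395]=z(c[180:270,190:308],0,395,300);m[300:,395:]=z(c[205:250,265:324],0,395,300)
cv2.imwrite('pics/m4.png',m)
E
```

```text
7.1 [-0.04957284 -0.08792225] 0.2618478001022653
```

View pics/m4.png

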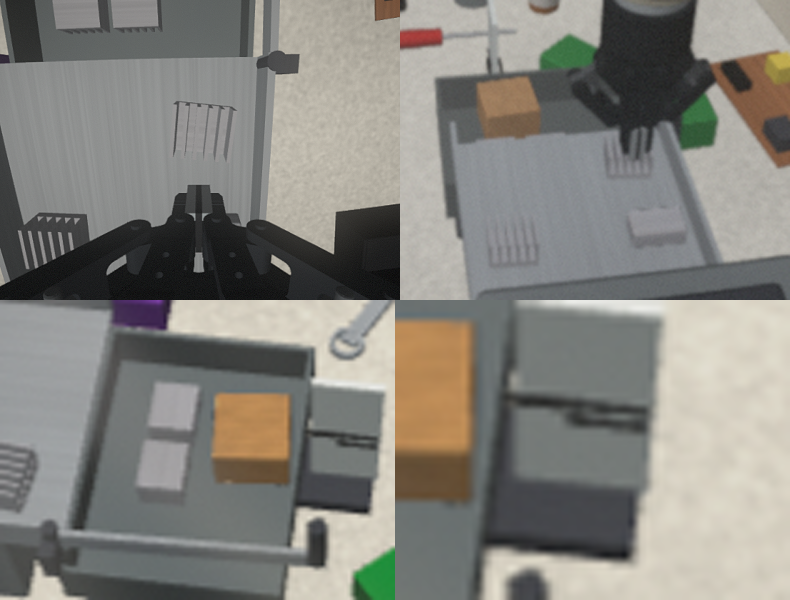

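Two sinks are in the tote. The pointer (580,405) is now level with the upper mark, so the pan is ≈0.034. One more should give ≈0.044, inside the band.

>>> apply_moves --commands '[[[-0.08,0.05,0.5,0,0,0],[0,0,0.5,0,0,0],[0,0,0,0,0,0],[0.25,0,0,0,0,0],[0.3,0,0,0,0,0],[0.3,0,0,0,0,0],[0.3,0,0,0,0,0],[0.3,0,0,0,0,0],[0.35,0,0,0,0,0],[0.35,0,0,0,0,0]]]'

```text
t: 8.08
tcp_pos: [0.5991, -0.0095, 0.2218]
eef_rot: [0.0, 0.749, 0.663, 0.0]
wrist_force: [1.0, -0.0, 0.2]
grip_width: 0.0005
grasp_force: 0.0
```

>>> apply_moves --commands '[[[0.35,0,0,0,0,0],[0.1,0,0,0,0,0],[0,0,0,0,0,0],[0,0,-0.5,0,0,0],[-0.3,-0.3,-0.9,0,0,0],[-0.5,-0.5,-0.9,0,0,0],[-0.5,-0.5,0,0,0,0],[-0.5,0,0,0,0,0],[0,0,0,0,0,0]]]'

```text
t: 8.83
tcp_pos: [0.5419, -0.0595, 0.3112]
eef_rot: [0.001, 0.75, 0.662, 0.0]
wrist_force: [-0.2, 0.3, 0.6]
grip_width: 0.0
grasp_force: 0.0
```

```bash
python3 - <<'E'
from h import *
s=arm.get_state();print(s['t'],f(s['tcp_pos']),s['tcp_pos'][2])
b=snap('side','sd5.png');c=snap('scene','sc5.png')
def z(i,k,w,h): return cv2.resize(i,(w,h),interpolation=cv2.INTER_CUBIC)[:,:,::-1]
m=np.zeros((600,790,3),np.uint8);m[:300,:390]=z(b[200:360,220:428],0,390,300)
m[300:,:395]=z(c[180:270,190:308],0,395,300);m[300:,395:]=z(c[205:250,265:324],0,395,300)
cv2.imwrite('pics/m5.png',m)
# gate post
for n,i in(('side',b),('scene',c)): pass
E
```

```text
8.8333 [-0.10103583 -0.05520846] 0.31119130974172926
```

View pics/m5.png

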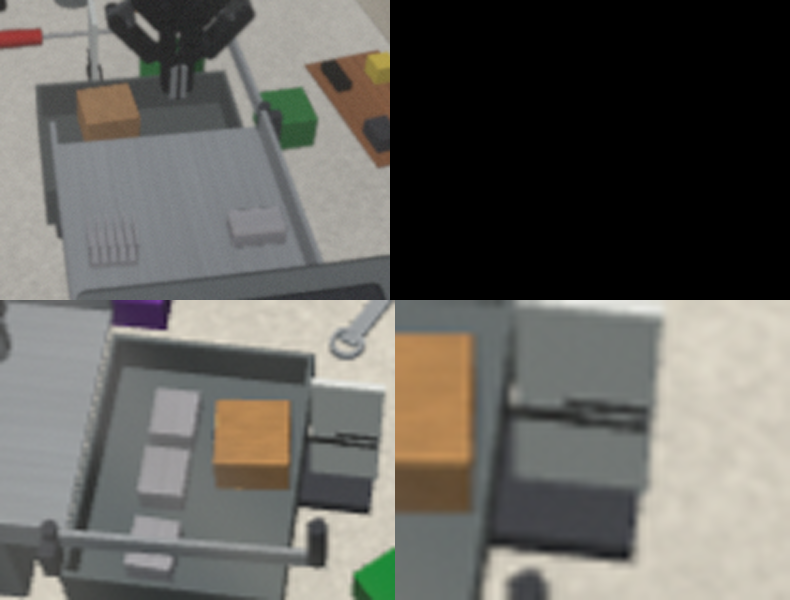

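Three sinks are in the tote, and the pointer (580,415) sits between the marks (pan ≈0.044). The offcut and one sink remain on the tray. I measure the post again before closing the gate.

```bash
python3 - <<'E'
from h import *
P=plane('scene',190+317/3.347,180+224/3.333,.21);p=f(P);print(P,p,np.hypot(*p),np.arctan2(p[1],-p[0]))
E
```

```text
[0.66219513 0.16971932 0.21      ] [-0.0073901   0.18617762] 0.1863242348488202 1.5311233358584548
```

>>> apply_moves --commands '[[[0.8,0.47,0,0,0,0],[0.8,0.47,0,0,0,0],[0.8,0.47,0,0,0,0],[0.8,0.47,0,0,0,0],[0.8,0.47,0,0,0,0],[0.8,0.47,0,0,0,0],[0.8,0.47,0,0,0,0],[0.5,0.47,0,0,0,0],[0,0,0,0,0,0],[0,0,0,0,0,0]]]'

```text
t: 9.77
tcp_pos: [0.7221, 0.1689, 0.3084]
eef_rot: [-0.001, 0.748, 0.663, -0.001]
wrist_force: [-0.3, 0.2, 1.5]
grip_width: 0.0001
grasp_force: 0.0
```

```bash
python3 - <<'E'
from h import *
s=arm.get_state();print(s['t'],f(s['tcp_pos']),s['tcp_pos'][2])
E
```

```text
9.7667 [0.05224708 0.19216135] 0.30842539592263896
```

>>> apply_moves --commands '[[[0,0,0.73,0,0,0],[0,0,0.73,0,0,0],[0,-0.5,0,0,0,0],[0,-0.6,0,0,0,0],[-0.03,-0.72,0,0,0,0],[-0.13,-0.7,0,0,0,0],[-0.23,-0.67,0,0,0,0],[-0.33,-0.63,0,0,0,0],[-0.42,-0.57,0,0,0,0],[-0.51,-0.5,0,0,0,0]]]'

```text
t: 10.6
tcp_pos: [0.5174, 0.125, 0.252]
eef_rot: [-0.0, 0.749, 0.663, 0.0]
wrist_force: [1.3, 1.2, -0.0]
grip_width: -0.0002
grasp_force: 0.3
```

>>> apply_moves --commands '[[[-0.58,-0.43,0,0,0,0],[-0.63,-0.33,0,0,0,0],[-0.65,-0.23,0,0,0,0],[-0.3,-0.07,0,0,0,0],[-0.3,-0.07,0,0,0,0],[0,0,0,0,0,0]]]'

```text
t: 11.1
tcp_pos: [0.4615, 0.0316, 0.2521]
eef_rot: [0.0, 0.75, 0.662, -0.0]
wrist_force: [0.6, 0.5, 0.5]
grip_width: 0.0002
grasp_force: 0.0
```

```bash
python3 - <<'E'
from h import *
s=arm.get_state();print(s['t'],f(s['tcp_pos']),s['tcp_pos'][2],s['wrist_force'])
E
```

```text
11.1 [-0.19115918  0.02626075] 0.2520815384458558 [0.63271819 0.46375274 0.45684995]
```

>>> apply_moves --commands '[[[-0.1,0,0,0,0,0],[-0.08,0,0,0,0,0],[0,0,0,0,0,0]]]'

```text
t: 11.35
tcp_pos: [0.4619, 0.026, 0.2518]
eef_rot: [0.0, 0.749, 0.663, 0.0]
wrist_force: [0.7, 0.2, 0.2]
grip_width: 0.0001
grasp_force: 0.0
```

>>> apply_moves --commands '[[[0.4,0,0,0,0,0],[0.5,0,-0.3,0,0,0],[0.5,0,-0.8,0,0,0],[0.6,0.5,-0.8,0,0,0],[0.8,0.5,-0.8,0,0,0],[0.8,0.5,0,0,0,0],[0.5,0.5,0,0,0,0],[0,0,0,0,0,0],[0,0,0,0,0,0]]]'

```text
t: 12.1
tcp_pos: [0.5562, 0.1742, 0.3517]
eef_rot: [-0.0, 0.748, 0.663, -0.001]
wrist_force: [-1.0, 0.2, -0.3]
grip_width: -0.0001
grasp_force: 0.0
```

```bash
python3 - <<'E'
from h import *
s=arm.get_state();print(s['t'],f(s['tcp_pos']),s['tcp_pos'][2],s['wrist_force'])
a=snap('wrist');b=snap('side','sd6.png');c=snap('scene','sc6.png')
def z(i,k,w,h): return cv2.resize(i,(w,h),interpolation=cv2.INTER_CUBIC)[:,:,::-1]
m=np.zeros((600,790,3),np.uint8);m[:300,:400]=z(a,0,400,300);m[:300,400:790]=z(b[200:360,220:428],0,390,300)
m[300:,:395]=z(c[160:280,160:318],0,395,300);m[300:,395:]=z(c[205:250,265:324],0,395,300)
cv2.imwrite('pics/m6.png',m)
E
```

```text
12.1 [-0.11317409  0.17870108] 0.3517309278817322 [-0.95133393  0.24889801 -0.34930327]
```

View pics/m6.png

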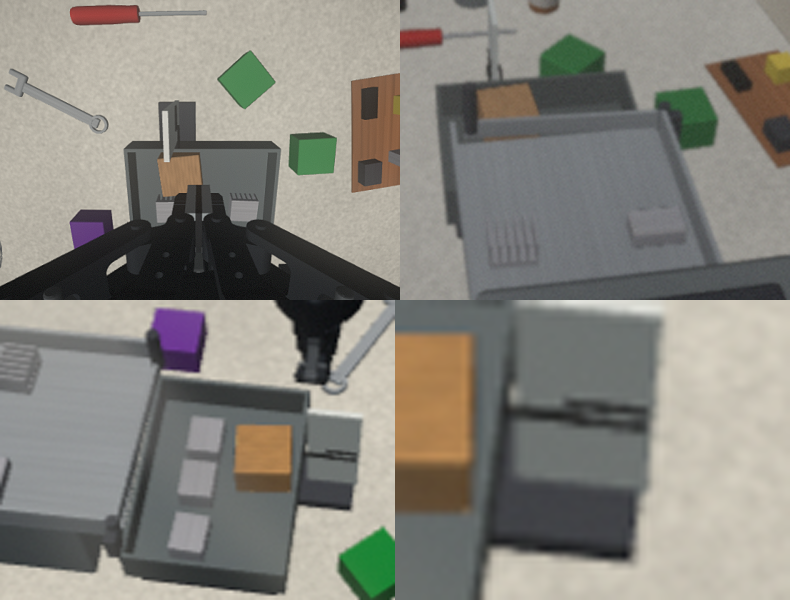

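The gate is back across the mouth, with its post at side px ≈(257,246) against (257,244) at the start. The pointer rests between the marks, three sinks and the carton are in the tote, the offcut and one sink are on the tray, and the robot is clear.

```bash
python3 -c "
from cell import arm
print(arm.finish_job())"
```

```text
the job is handed in; nothing more can be done
None
```

I handed the job in with the gate shut, three heat sinks in the tote and the pointer between its marks (pan about 0.044 m by camera); the offcut and one sink are still on the tray, and no verdict came back.

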